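Clear the dicer deck and snap the hub cap home

ROBOT

A 6-joint arm with a two-finger parallel gripper is mounted at the origin on the work surface. World frame = base frame: x ahead of the robot, y to its left, z up, the work surface at z = 0. Lengths are in m, angles in rad, forces in N, time in s.
With the tool pointing down it reaches from about 0.35 to 0.85 m from the base axis. Payload 8.1 kg.
Tool frame: the origin (TCP) lies at the very end of the fingers, on their centre line; the grasp point (between the pads) lies 19 mm behind it; z points along the fingers, y is the direction in which the jaws open and shut (so a half turn about z gives the same grasp; the last joint's range is limited). The gripper opens to 93 mm and grips with 3 to 60 N. Pads are 15 mm wide; open, the fingers measure 128 mm over their backs; the gripper's body (75 mm by 188 mm) begins 65 mm behind the grasp point.
Start: joints at [-1.391, 0.13, 1.488, -0, 1.523, -0.085], TCP at [0.157, -0.579, 0.219] pointing down, gripper open.
Joint ranges: [-2.96, 2.96], [-0.89, 2.26], [0.02, 2.5], [-1.34, 4.48], [0, 2.73], [-2.66, 2.66]. Speed limits (rad/s): [2.39, 2.39, 2.79, 3.14, 3.14, 3.14].

INTERFACE

Orientations are given as [roll, pitch, yaw] about the fixed x, y, z axes, in that order (R = Rz(yaw) Ry(pitch) Rx(roll)).
In Python, from cell import * gives the robot as it stands. The module is installed in compiled form; this text tells all that it offers.
- The arm moves only by the tool move_arm, never from a script. Its argument "motion" is text: rows parted by semicolons, each of 5 numbers parted by spaces: the shift along the world's x, y, z in m, then the turn about the world's z in degrees, then the finger opening in m, from 0 to 0.093. In form: dx dy dz yaw gripper; .... A call has 1 to 8 rows; each row is the pose to reach, as a shift and turn from the pose commanded when the call began; what a row does not reach only later rows make up. A row lasts 1/12 s, in which the tool goes at most 41.7 mm and 7.16 degrees, less where a joint would pass 70% of its speed; a pose out of reach is approached as far as the arm can. A call with a gripper value outside its range is refused whole. The fingers move at their own pace and stop on an object; the grip force is fixed at half the most. Time passes only in rows, so rows that repeat a pose let the fingers close. It gives the time, the measured TCP pose, the force and the opening at its end, in the units of the state.
- get_state(): the state, without advancing time (a new reading comes with each control period).
- snapshot(name): name is "scene" or "top"; returns the picture (420x560x3 uint8, red, green, blue); there is no depth.
- calibration(name): a dict with "fx", "fy", "cx", "cy" (pixels), "xyz" and "rotation" of the camera in the world. Camera axes: x right, y down, z forward; pixel columns grow to the right and rows downward; lengths in m; the calibration is good to about 2 mm. A picture is of the moment at which its call begins. calibration takes no time and is no camera call.
- sign_off(): hands the job in, once; it reports no verdict.
The state is a dict: "t": time; "joints": joint angles; "joint_velocities": joint speeds; "joint_torque": joint torques, N m; "position": TCP position; "orientation": TCP orientation; "contact_force": force on the tool from outside, world axes, zero at the start; "ft_torque": the same for the moment, N m; "opening": finger opening in m.
Only numpy, scipy, OpenCV 4.12 (cv2) and the standard library are available. Lean on these libraries where they do the work, as an engineer would, in place of code of your own. Each camera call takes 0.05 s, during which the arm holds its last target.

TASK

Take the green-handled scraper block and sweep the three orange offcuts off the dicer's metal deck into its blue trim pan, without touching the offcuts with the gripper. Stand the scraper upright back on the table, then press the red snap cap onto the drive stud until it clicks, keep pressing until it sits fully down on the black collar, and finish while still holding the cap pressed down firmly. Do not let go at the end, and leave everything else on the table where it is.

Things in the scene. Friction and masses are not known exactly. Their poses are not given: they have to be found in the camera images.
- unit: fixed dicer base: white box, flat metal deck, blue trim pan. Origin on the table under the deck, z up. Deck 50 mm above the table, x -75..75, y -90..110 mm in this frame, no rims. Pan against the deck's -y edge: y -90..-200, x -85..85 mm, floor 5 mm up, walls 32 mm high, none on the deck side. Collar and stud at x 0, y +75 mm. Offcuts start at y -58..-14, x -40..40 mm.
- hub: fixed black collar on the deck, 52 mm across, 12 mm high, its top 62 mm above the table. Origin: centre of its TOP, z up. On it a steel stud 19.6 mm across, 16 mm tall, tapered to 12 mm, ringed by four sprung brass balls. They stop the cap about 8 mm above the collar; pushing past them takes roughly 8 to 15 N, then the force drops (the click) and the cap goes down to the collar.
- cap_center (a point): loose red snap cap, open end down: skirt 48 mm across, 24 mm high, round grip knob 24 mm across, 28 mm high on top; 52 mm tall in all. Point: on its axis half-way up, 26 mm above the lower rim, 2 mm above the skirt's flat top; z up. Seated, it is 26 mm above the collar's top. Grip the knob from above, fingertips just over or on the skirt's flat top.
- scraper_center (a point): loose scraper block standing on its foot: white foot 120 mm (its x) by 30 mm (its y), 16 mm high; on it a green handle 100 x 22 mm, 46 mm high; 62 mm tall in all, about 150 g. Point: its centre, 31 mm above the underside; z up. Grip the handle across its y (22 mm). It and the cap may swap sides of the unit.
- chip0_center (a point): an orange vegetable offcut, a block 20 x 18 x 14 mm of 10 g, lying loose on the deck; the point is its centre
- chip1_center (a point): an orange vegetable offcut, a block 20 x 18 x 14 mm of 10 g, lying loose on the deck; the point is its centre
- chip2_center (a point): an orange vegetable offcut, a block 20 x 18 x 14 mm of 10 g, lying loose on the deck; the point is its centre
- tumbler_mid (a point): bystander: steel tumbler, 84 mm diameter, 175 mm tall; the point is half-way up
- canister_mid (a point): bystander: blue wipes canister, 90 mm diameter, 160 mm tall; the point is half-way up
- tape_mid (a point): bystander: green roll of tape lying flat, 76 mm diameter, 24 mm high; the point is its centre
- spice_mid (a point): bystander: small amber spice jar with a black lid, 40 mm diameter, 75 mm tall; the point is half-way up
- cap: the red cap again; origin at the centre of its lower rim, z up. About 60 g. The mouth is 22.8 mm wide, about 1.5 mm clear of the stud all round
- scraper: the scraper block as a body (see scraper_center); origin at the centre of the foot's underside, z up
There are look-alikes about, which are no part of the job. Leave any brown, pink or yellow look-alike of the scraper alone.

How it is judged:
On the way, in this order (a step that is already met when the one before it is completed fails the run):
1. the scraper is picked up (height (world z) of scraper_center above 0.06 m and contact force between the fingers and scraper above 1 N), for 0.2 s.
2. all three offcuts are swept into the trim pan (y of chip0_center in the frame of unit between -0.2 and -0.09 m and x of chip0_center in the frame of unit between -0.085 and 0.085 m and z of each of chip0_center, chip1_center, chip2_center in the frame of unit below 0.035 m and y of chip1_center in the frame of unit between -0.2 and -0.09 m and x of chip1_center in the frame of unit between -0.085 and 0.085 m and y of chip2_center in the frame of unit between -0.2 and -0.09 m and x of chip2_center in the frame of unit between -0.085 and 0.085 m), for 0.1 s.
3. the scraper stands upright on the table again, let go (height (world z) of scraper_center below 0.036 m and angle between scraper_center's own z axis and vertical below 0.1 rad and contact force between the fingers and scraper below 0.1 N), for 0.2 s.
4. the cap is pushed past the click, down onto the collar, and pressed there (z of cap_center in the frame of hub between 0.023 and 0.0285 m and horizontal distance between cap_center and hub below 0.004 m and angle between cap_center's own z axis and vertical below 0.1 rad and contact force between cap and hub above 4 N and contact force between the fingers and cap above 3 N), for 0.2 s.
At the end, for the whole second after the job is handed in: The cap sits on the collar (2.5 mm of fully down, 4 mm of centre, 0.1 rad of upright), still pressed by the gripper: over 4 N cap on collar, over 3 N fingers on cap. The scraper stands upright (0.1 rad) on the table, let go; the three offcuts are in the pan (all of step 2 and all of step 3 and all of step 4); the arm keeps its last pose, push and grip.
It fails at once if the gripper touches an offcut (contact force between the fingers and chip0 above 0.3 N or contact force between the fingers and chip1 above 0.3 N or contact force between the fingers and chip2 above 0.3 N).
It fails at once if another thing on the table is moved by more than 30 mm (distance of any of tumbler_mid, canister_mid, tape_mid, spice_mid from where it was at the start of the episode above 0.03 m).
It also fails if it takes over 72 s, if anything falls off the work surface, if the arm or the gripper's body presses on something with over 40 N, if the wrist force passes 120 N, or if a joint passes its speed limit or range.

## Working session

There is one attempt and no reset: what is moved stays moved. The work goes in short steps, Python scripts to look and compute and a tool call to move; the robot and the scene stay as the last step left them, time stands still between calls to the robot, and variables do not carry over. Pictures are saved under pics/ and viewed, and the job is handed in when it is done.

Besides the shell and the picture viewer there is one more tool, called after ">>>" as name(argument=value, ...) on one line, values as JSON. move_arm: Moves the arm, as the interface text tells. Its arguments: {"type":"object","properties":{"motion":{"type":"string"}},"required":["motion"]}

```bash
mkdir -p pics; python3 - <<'E'
from cell import *
import cv2,json
for n in("scene","top"):
    im=snapshot(n); cv2.imwrite(f"pics/{n}0.png",im[:,:,::-1])
    c=calibration(n); print(n,c)
print(get_state())
E
```

```text
scene {'fx': 461.58416327673507, 'fy': 461.58416327673507, 'cx': 280.20948508409793, 'cy': 207.41780945217087, 'xyz': array([1.16062282, 0.28577923, 0.9048069 ]), 'rotation': array([-2.42738596e+00,  8.12998508e-04,  1.89315496e+00])}
top {'fx': 503.39335524077717, 'fy': 503.39335524077717, 'cx': 281.75351818900106, 'cy': 207.44305551808176, 'xyz': array([0.25838763, 0.03758251, 1.56304378]), 'rotation': array([-2.97607225, -0.00492114, -1.55191984])}
{'t': 0.1, 'joints': array([-1.39142196e+00,  1.31065249e-01,  1.48917324e+00,  2.95145100e-06,
        1.52299875e+00, -8.53920396e-02]), 'joint_velocities': array([ 1.76895571e-04,  8.17684039e-04, -4.12823866e-03, -9.59705448e-04,
       -7.24842394e-05,  6.94031892e-04]), 'joint_torque': array([ 2.47694647e-03, -5.61340034e+01, -4.93098164e+01,  7.71067897e-02,
        2.90644518e-02, -4.21756079e-05]), 'position': array([ 0.15694566, -0.57857807,  0.21770296]), 'orientation': array([-3.13995432e+00, -1.43200524e-04,  2.64766144e-01]), 'contact_force': array([-0.67585763, -0.01915544,  0.26470101]), 'ft_torque': array([-0.01549525,  0.02582235, -0.04267532]), 'opening': 0.09290717301812369}
```

View pics/scene0.png

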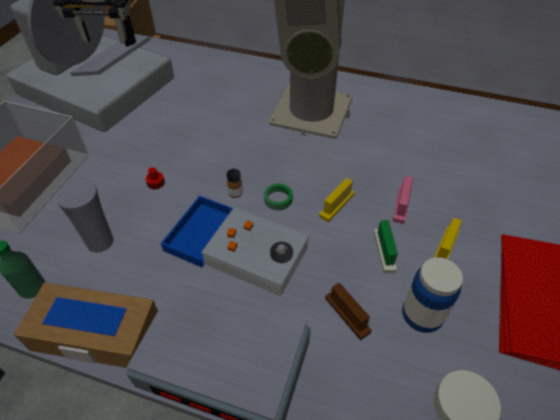

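View pics/top0.png

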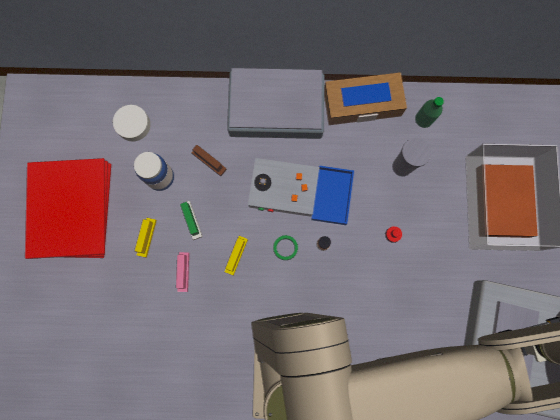

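The top view shows the green-handled scraper at (190,219), with its white foot. The look-alikes are brown (208,160), yellow (145,237), yellow (236,255) and pink (182,272). The red cap is at (394,234) (scene 155,178), the offcuts at (299,177), (304,187) and (294,198), the collar at (263,183) and the pan at (333,195). Next I'll measure these.

```bash
cat > h.py <<'E'
from cell import *
import numpy as np, cv2
from scipy.spatial.transform import Rotation as R
def cam(n):
    c=calibration(n); return c,R.from_euler('xyz',c['rotation']).as_matrix(),np.array(c['xyz'])
def plane(n,u,v,z):
    c,M,o=cam(n); d=M@np.array([(u-c['cx'])/c['fx'],(v-c['cy'])/c['fy'],1]); return o+d*(z-o[2])/d[2]
def proj(n,p):
    c,M,o=cam(n); q=M.T@(np.array(p)-o); return np.array([c['cx']+c['fx']*q[0]/q[2],c['cy']+c['fy']*q[1]/q[2]])
def tri(p1,p2):
    A=[];b=[]
    for n,(u,v) in (("scene",p1),("top",p2)):
        c,M,o=cam(n); d=M@np.array([(u-c['cx'])/c['fx'],(v-c['cy'])/c['fy'],1]); d/=np.linalg.norm(d)
        P=np.eye(3)-np.outer(d,d); A.append(P); b.append(P@o)
    return np.linalg.lstsq(np.vstack(A),np.hstack(b),rcond=None)[0]
def mask(im,lo,hi):
    h=cv2.cvtColor(im,cv2.COLOR_RGB2HSV); return cv2.inRange(h,np.array(lo),np.array(hi))
def blobs(m,amin=15):
    n,l,s,c=cv2.connectedComponentsWithStats(m)
    return [(i,s[i],c[i]) for i in range(1,n) if s[i][4]>=amin],l
def crop(im,x0,y0,x1,y1,f,name):
    cv2.imwrite("pics/"+name,cv2.resize(im[y0:y1,x0:x1,::-1],None,fx=f,fy=f,interpolation=cv2.INTER_CUBIC))
E
python3 - <<'E'
from h import *
for n in("scene","top"):
    im=cv2.imread(f"pics/{n}0.png")[:,:,::-1].copy()
    for nm,lo,hi in (("orange",(5,180,120),(17,255,255)),("green",(45,100,40),(85,255,255)),("blue",(105,150,60),(125,255,255)),("red",(0,200,100),(4,255,255))):
        b,l=blobs(mask(im,lo,hi))
        for i,s,c in b: print(n,nm,s,c.round(1))
    if n=="top":
        crop(im,230,140,370,240,5.5,"t_unit.png"); crop(im,130,130,260,300,3.5,"t_scr.png")
    else: crop(im,150,180,320,300,4.5,"s_unit.png"); crop(im,310,160,470,345,3.2,"s_scr.png")
E
```

```text
scene orange [245 221   7   7  32] [247.8 223.9]
scene orange [228 229   7   6  33] [230.8 231.4]
scene orange [228 242   8   7  36] [231.6 244.7]
scene green [264 184  28  25 377] [278.7 195.5]
scene green [379 220  18  45 523] [387.2 242.1]
scene green [   0  241   39   56 1128] [ 16.9 271.9]
scene blue [ 161  196   71   71 2282] [196.2 230.3]
scene blue [413 271  45  32 335] [430.3 292.3]
scene blue [  43  298   83   37 2010] [ 84.6 316. ]
scene red [149 168   7   5  24] [151.7 170. ]
scene red [146 173  17  11  78] [154.3 179. ]
scene red [ 502  235   58  127 5914] [532.8 296. ]
scene red [504 293   6  59 156] [506.1 327.1]
scene red [500 299   4  53 133] [501.7 328.8]
top orange [ 486  165   51   71 1818] [513.1 199.6]
top orange [297 173   5   6  27] [299.  175.8]
top orange [302 184   5   7  27] [304. 187.]
top orange [292 195   5   6  29] [294.1 197.6]
top green [423  97  21  21 235] [434.3 106.6]
top green [180 202  19  32 254] [189.  217.7]
top green [274 235  24  25 200] [285.5 247. ]
top blue [342  83  49  23 849] [365.9  94. ]
top blue [ 312  166   42   58 1815] [332.9 195.1]
top red [  26  159   85   99 7363] [ 66.8 207.8]
top red [387 227  15  15 133] [394.  233.5]
```

View pics/t_unit.png

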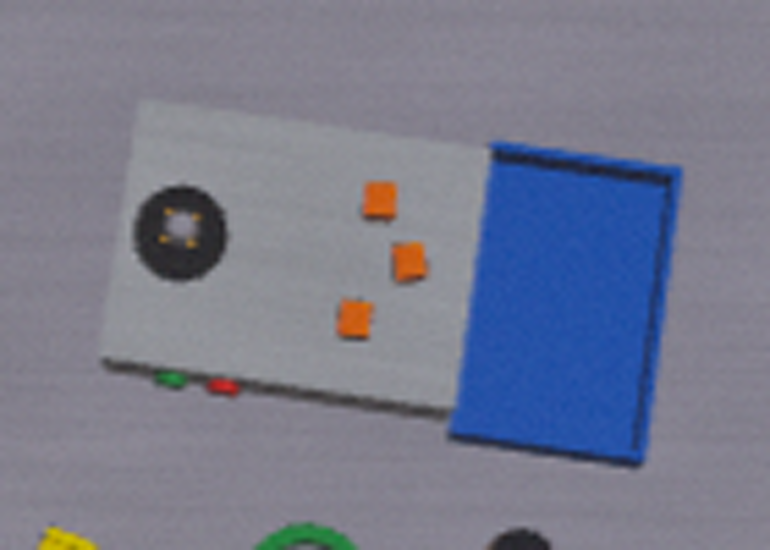

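View pics/t_scr.png

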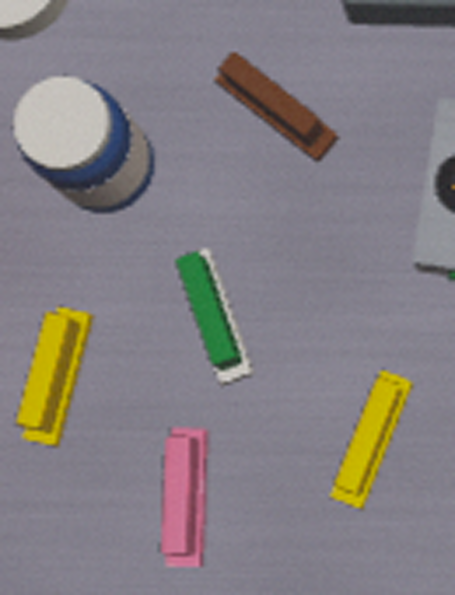

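View pics/s_unit.png

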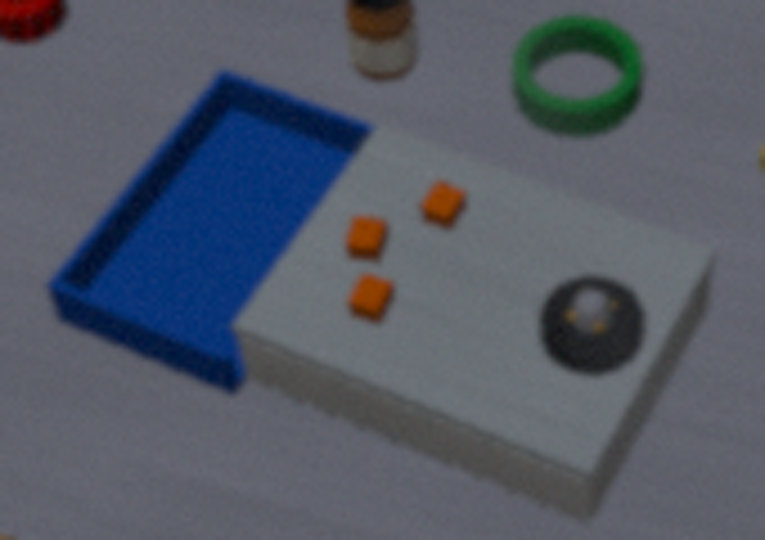

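View pics/s_scr.png

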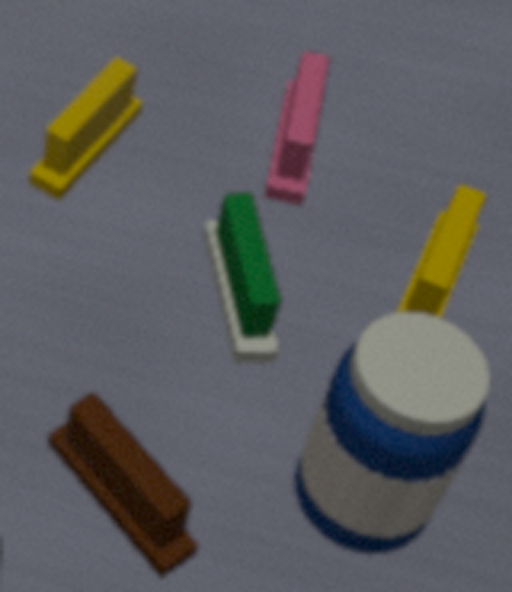

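The close crop confirms the only green-handled scraper, top (190,219) and scene (387,245). It stands upright, and the foot shows white. The deck corners and stud are clearly visible. Now the positions.

```bash
python3 - <<'E'
from h import *
np.set_printoptions(precision=4,suppress=True)
T=lambda x,y:(230+(x+.0)/5.5-.4,140+y/5.5-.4)
S=lambda x,y:(150+x/4.5-.4,180+y/4.5-.4)
cs={}
for nm,n,f,pts in (("top","top",T,[(140,100),(492,147),(455,412),(103,360)]),("scene","scene",S,[(592,473),(235,325),(372,125),(714,250)])):
    P=np.array([plane(n,*f(*p),.05)[:2] for p in pts]); cs[n]=P
    print(n,P.tolist(), [np.linalg.norm(P[i]-P[(i+1)%4]) for i in range(4)])
    # unit y: from P[1]->P[0]
    y=(P[0]-P[1])+(P[3]-P[2]); print("yaw unit",np.degrees(np.arctan2(-y[0],y[1])))
    yd=y/np.linalg.norm(y); print("origin",P.mean(0)-yd*.01, "hub", P.mean(0)+yd*.065)
print("collar top", plane("top",*T(180,232),.062), plane("scene",*S(592,323),.062))
print("stud top", plane("top",*T(182,226),.078),plane("scene",*S(592,303),.078))
for a,b in (((247.8,223.9),(294.1,197.6)),((230.8,231.4),(304,187)),((231.6,244.7),(299,175.8))):
    print("chip",tri(a,b),plane("top",*b,.062)[:2],plane("scene",*a,.06)[:2])
# scraper
C=lambda x,y:(130+x/3.5-.4,130+y/3.5-.4); D=lambda x,y:(310+x/3.2-.4,160+y/3.2-.4)
P=np.array([plane("top",*C(*p),.062)[:2] for p in [(178,260),(202,252),(241,360),(217,370)]])
print("handle",P.tolist(),P.mean(0),[np.linalg.norm(P[i]-P[(i+1)%4]) for i in range(4)])
d=P[2]+P[3]-P[0]-P[1]; print("dir",np.degrees(np.arctan2(d[1],d[0])))
P=np.array([plane("scene",*D(*p),.062)[:2] for p in [(224,198),(250,194),(279,296),(247,305)]])
print("handle s",P.mean(0),[np.linalg.norm(P[i]-P[(i+1)%4]) for i in range(4)])
d=P[2]+P[3]-P[0]-P[1]; print("dir",np.degrees(np.arctan2(d[1],d[0])))
print("red cap top",plane("top",394,233.5,.03), "scene", plane("scene",154.3,179,.02),"knob scene")
print("tape",plane("top",285.5,247,.024),"spice",plane("top",324,243,.075))
im=cv2.imread("pics/top0.png")[:,:,::-1].copy(); crop(im,370,210,420,260,11,"t_cap.png")
im=cv2.imread("pics/scene0.png")[:,:,::-1].copy(); crop(im,125,155,185,205,11,"s_cap.png")
E
```

```text
top [[0.6655437974906807, 0.12054036484686612], [0.6423230001007338, -0.07792429155932636], [0.4912868693321448, -0.05846546110120848], [0.5166125318974306, 0.13693887309290523]] [np.float64(0.19981848081159312), np.float64(0.15228446697002324), np.float64(0.19703868403492647), np.float64(0.14983134833506176)]
yaw unit -7.026572040211653
origin [0.5777 0.0203] hub [0.5869 0.0948]
scene [[0.6650123945296158, 0.12164286034189298], [0.6401887686601351, -0.07577282252039275], [0.4950351362250913, -0.06117101745961312], [0.5184477821848568, 0.13945878150667929]] [np.float64(0.1989702596904636), np.float64(0.1458862218309899), np.float64(0.2019912577912525), np.float64(0.14764346459873995)]
yaw unit -6.909572281806821
origin [0.5785 0.0211] hub [0.5875 0.0956]
collar top [0.5874 0.0956 0.062 ] [0.5904 0.0968 0.062 ]
stud top [0.5872 0.094  0.078 ] [0.5898 0.0966 0.078 ]
chip [ 0.5403 -0.0021  0.0619] [ 0.5402 -0.0019] [ 0.5389 -0.0029]
chip [ 0.5736 -0.0315  0.062 ] [ 0.5737 -0.0316] [ 0.5722 -0.0322]
chip [ 0.6082 -0.0156  0.0618] [ 0.6083 -0.0159] [ 0.607  -0.0159]
handle [[0.5141032405096209, 0.34137399070097196], [0.5215277408228467, 0.3210122857115866], [0.4283538090531096, 0.2829951481802737], [0.4193629785588295, 0.30310065997502655]] [0.4708 0.3121] [np.float64(0.02167307626932209), np.float64(0.10063142803074186), np.float64(0.02202422842021538), np.float64(0.10217908337503409)]
dir -157.90355282712386
handle s [0.4743 0.3151] [np.float64(0.020060780202080967), np.float64(0.09202512537227349), np.float64(0.024637300781416425), np.float64(0.09566225416437582)]
dir 21.109810981329915
red cap top [ 0.4404 -0.3106  0.03  ] scene [ 0.4444 -0.3101  0.02  ] knob scene
tape [0.3931 0.0211 0.024 ] spice [ 0.4027 -0.0922  0.075 ]
```

View pics/t_cap.png

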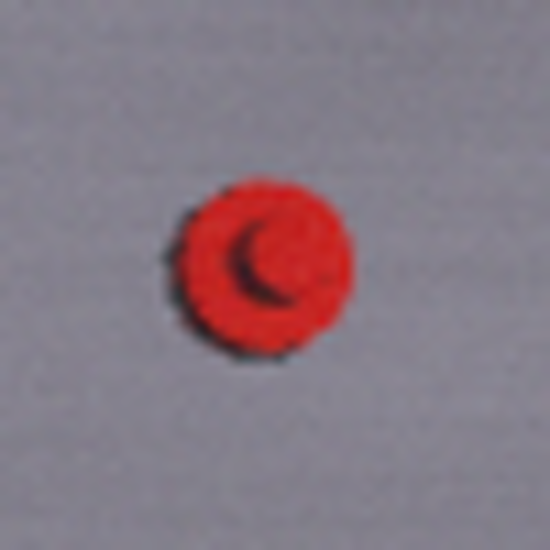

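View pics/s_cap.png

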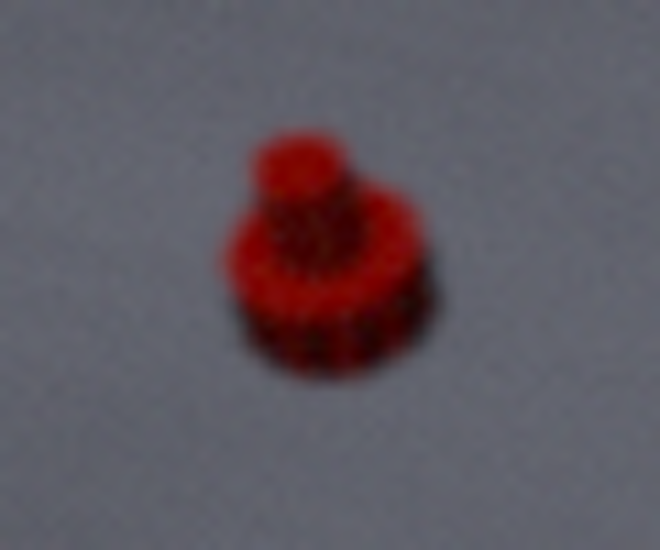

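```bash
python3 - <<'E'
from h import *
np.set_printoptions(precision=4,suppress=True)
a=np.radians(-7);O=np.array([.578,.0205]);M=np.array([[np.cos(a),-np.sin(a)],[np.sin(a),np.cos(a)]])
for c in ((.5402,-.002),(.5736,-.0315),(.608,-.0156)): print("chip unit",M.T@(np.array(c)-O))
for y in (.028,.025,-.09): print(y,O+M@[0,y])
im=cv2.imread("pics/top0.png")[:,:,::-1].copy()
print("can top",plane("top",151,168,.16),"base",plane("top",158,175,0.0))
print("tumbler",plane("top",415,152,.175),plane("top",409,162,.0), "scene", plane("scene",80,197,.175))
print("cap: skirt",plane("top",393.7,233.8,.024)," knob",plane("top",395.6,233.4,.052)," sc knob",plane("scene",*(125+299/11-.45,155+165/11-.45),.052))
m=mask(im,(0,150,80),(6,255,255));b,l=blobs(m); print([(s,c) for i,s,c in b])
s=cv2.imread("pics/scene0.png")[:,:,::-1].copy()
for p in ((.4404,-.3106,.0),(.4404,-.3106,.024),(.4404,-.3106,.052)): print((proj("scene",p)-[125,155])*11,(proj("top",p)-[370,210])*11)
print(get_state()['position'],np.degrees(get_state()['orientation']))
E
```

```text
chip unit [-0.0348 -0.0269]
chip unit [ 0.002  -0.0521]
chip unit [ 0.0342 -0.0322]
0.028 [0.5814 0.0483]
0.025 [0.581  0.0453]
-0.09 [ 0.567  -0.0688]
can top [0.5998 0.4111 0.16  ] base [0.6164 0.4301 0.    ]
tumbler [ 0.6581 -0.3418  0.175 ] [ 0.675  -0.3696  0.    ] scene [ 0.668  -0.3301  0.175 ]
cap: skirt [ 0.4402 -0.311   0.024 ]  knob [ 0.4382 -0.3104  0.052 ]  sc knob [ 0.4414 -0.3118  0.052 ]
[(array([  25,  158,   86,  101, 7454], dtype=int32), array([ 66.8142, 207.8075])), (array([387, 227,  15,  15, 148], dtype=int32), array([394.    , 233.7095]))]
[344.9923 309.2111] [240.3174 270.5537]
[324.94   240.7631] [259.2514 260.9798]
[300.7895 158.3264] [282.0859 249.4336]
[ 0.1569 -0.5786  0.2177] [-179.9061   -0.0082   15.17  ]
```

>>> move_arm(motion="0.24 0.22 0.06 7 0.093;0.24 0.22 0.06 7 0.093;0.24 0.22 0.06 7 0.093;0.24 0.22 0.06 7 0.093;0.24 0.22 0.06 7 0.093;0.24 0.22 0.06 7 0.093;0.24 0.22 0.06 7 0.093;0.24 0.22 0.06 7 0.093")

```text
t: 0.77
position: [0.3982, -0.3572, 0.2788]
orientation: [-3.141, -0.0, 0.387]
contact_force: [0.8, -1.3, 0.2]
opening: 0.0928
```

>>> move_arm(motion="0.06 0.32 0 0 0.093;0.06 0.32 0 0 0.093;0.06 0.32 0 0 0.093;0.06 0.32 0 0 0.093;0.06 0.32 0 0 0.093;0.06 0.32 0 0 0.093;0.06 0.32 0 0 0.093;0.06 0.32 0 0 0.093")

```text
t: 1.43
position: [0.4568, -0.0363, 0.2784]
orientation: [-3.141, -0.0, 0.388]
contact_force: [0.4, 0.2, 0.2]
opening: 0.0929
```

>>> move_arm(motion="0.014 0.32 0 0 0.093;0.014 0.32 0 0 0.093;0.014 0.32 0 0 0.093;0.014 0.32 0 0 0.093;0.014 0.32 0 0 0.093;0.014 0.32 0 0 0.093;0.014 0.32 0 0 0.093;0.014 0.32 0 0 0.093")

```text
t: 2.1
position: [0.4701, 0.2843, 0.278]
orientation: [-3.141, 0.001, 0.389]
contact_force: [0.6, 0.8, 0.7]
opening: 0.093
```

>>> move_arm(motion="0.001 0.028 -0.04 0 0.093;0.001 0.028 -0.08 0 0.093;0.001 0.028 -0.12 0 0.093;0.001 0.028 -0.15 0 0.093;0.001 0.028 -0.18 0 0.093;0.001 0.028 -0.20 0 0.093;0.001 0.028 -0.20 0 0.093")

```text
t: 2.68
position: [0.4679, 0.3068, 0.0723]
orientation: [3.141, 0.01, 0.387]
contact_force: [-0.8, 0.3, -1.5]
opening: 0.0928
```

```bash
python3 - <<'E'
from h import *
im=snapshot("scene"); crop(im,320,120,480,320,3,"s1.png")
im=snapshot("top"); crop(im,130,150,260,290,4,"t1.png")
E
```

```text
(no output)
```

View pics/s1.png

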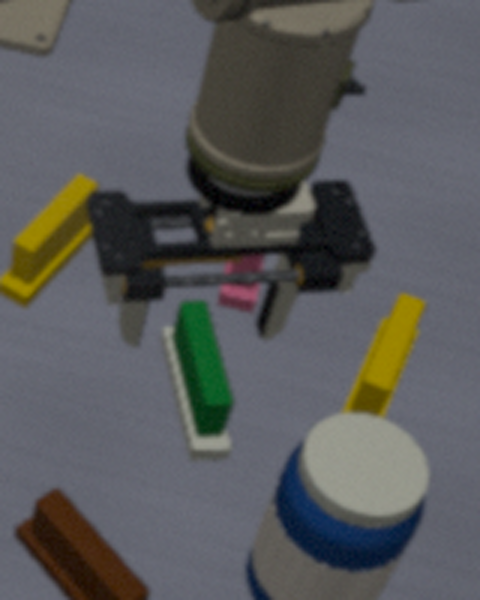

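View pics/t1.png

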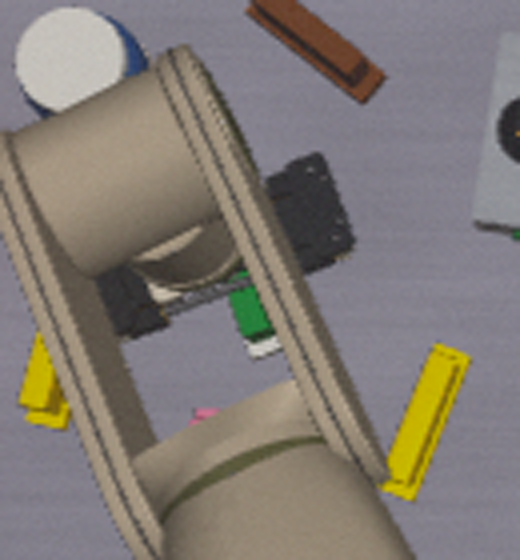

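```bash
python3 - <<'E'
from h import *
s=get_state(); print(s['position'],s['orientation'],s['joint_velocities'])
print(proj("scene",s['position']), proj("scene",[.471,.3125,.062]),proj("scene",[.471,.3125,.016]))
E
```

```text
[0.47136437 0.30852875 0.07809801] [3.14136735e+00 2.23122074e-03 3.86949329e-01] [ 1.20588133e-03 -3.57577207e-02 -4.45963091e-02  2.97624785e-05
  4.60300085e-03  1.23722828e-03]
[386.1818829  230.69075455] [386.72221616 235.32968011] [383.35497818 247.1520212 ]
```

>>> move_arm(motion="0 0 0 0 0.093")

```text
t: 2.87
position: [0.4732, 0.3094, 0.0805]
orientation: [-3.141, -0.002, 0.387]
contact_force: [0.5, 0.7, 0.2]
opening: 0.0929
```

>>> move_arm(motion="0 0.003 -0.015 0 0.093;0 0.003 -0.03 0 0.093;0 0.003 -0.042 0 0.093;0 0.003 -0.05 0 0.093;0 0.003 -0.05 0 0.093;0 0.003 -0.05 0 0.093")

```text
t: 3.37
position: [0.4722, 0.3119, 0.029]
orientation: [3.142, -0.0, 0.387]
contact_force: [0.2, 0.5, -0.3]
opening: 0.0931
```

>>> move_arm(motion="0 0 0 0 0.0;0 0 0 0 0.0;0 0 0 0 0.0;0 0 0 0 0.0;0 0 0 0 0.0;0 0 0 0 0.0;0 0 0 0 0.0;0 0 0 0 0.0")

```text
t: 4.03
position: [0.472, 0.3119, 0.0286]
orientation: [-3.142, 0.0, 0.387]
contact_force: [0.2, 0.2, 0.6]
opening: 0.0442
```

```bash
python3 - <<'E'
from h import *
s=get_state(); print(s['position'],s['orientation'],s['opening'],s['contact_force'],s['ft_torque'])
E
```

```text
[0.47203557 0.31189023 0.02862396] [-3.14159120e+00  5.12268065e-05  3.86935475e-01] 0.04416570742327965 [0.1586561  0.24621432 0.56287517] [-0.0653017  -0.0196155  -0.01731652]
```

Still closing.

>>> move_arm(motion="0 0 0 0 0.0;0 0 0 0 0.0;0 0 0 0 0.0;0 0 0 0 0.0;0 0 0 0 0.0;0 0 0 0 0.0;0 0 0 0 0.0;0 0 0 0 0.0")

```text
t: 4.7
position: [0.4722, 0.3122, 0.0288]
orientation: [-3.141, -0.0, 0.387]
contact_force: [-0.9, 2.7, 1.9]
opening: 0.0214
```

>>> move_arm(motion="0 0 0.01 0 0.0;0 0 0.03 0 0.0;0 0 0.05 0 0.0;0 0 0.075 0 0.0;0 0 0.10 0 0.0;0 0 0.12 0 0.0;0 0 0.13 0 0.0;0 0 0.13 0 0.0")

```text
t: 5.37
position: [0.4736, 0.3124, 0.1618]
orientation: [-3.142, -0.005, 0.387]
contact_force: [-0.0, -0.1, -2.3]
opening: 0.0217
```

```bash
python3 - <<'E'
from h import *
s=get_state(); print(s['position'],s['orientation'],s['opening'],s['contact_force'])
im=snapshot("scene"); crop(im,320,60,480,260,3,"s2.png")
E
```

```text
[0.47360629 0.3123683  0.16178898] [-3.14156263 -0.00462556  0.3867404 ] 0.02173353576487721 [-0.03341078 -0.07002064 -2.29350517]
```

View pics/s2.png

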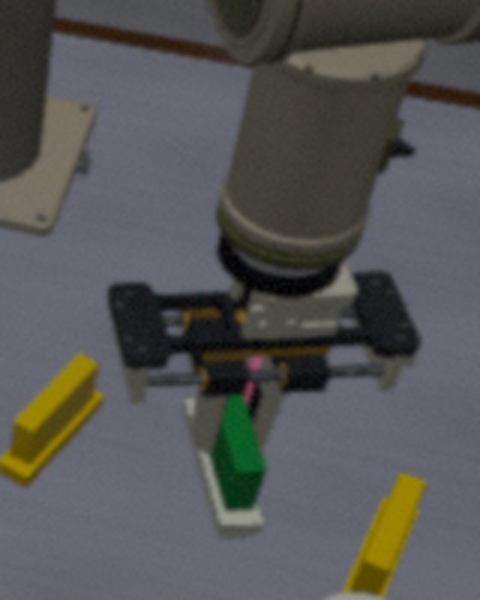

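```bash
python3 - <<'E'
from h import *
f=lambda x,y:(320+x/3-.33,60+y/3-.33)
a=plane("scene",*f(184,400),.149);b=plane("scene",*f(222,522),.149);c=plane("scene",*f(262,518),.149)
print(a,b,c,np.linalg.norm(a-b),np.linalg.norm(b-c),np.degrees(np.arctan2(*(b-a)[[1,0]])))
print("centre",(a+c)/2)
g=plane("scene",*f(242,420),.195);h=plane("scene",*f(237,395),.195)
im=snapshot("top"); crop(im,130,130,280,290,4,"t2.png")
E
```

```text
[0.42813331 0.27710636 0.149     ] [0.53335932 0.32259992 0.149     ] [0.5211579  0.34820032 0.149     ] 0.11463933703190815 0.028359387071034692 23.380826446884925
centre [0.4746456  0.31265334 0.149     ]
```

View pics/t2.png

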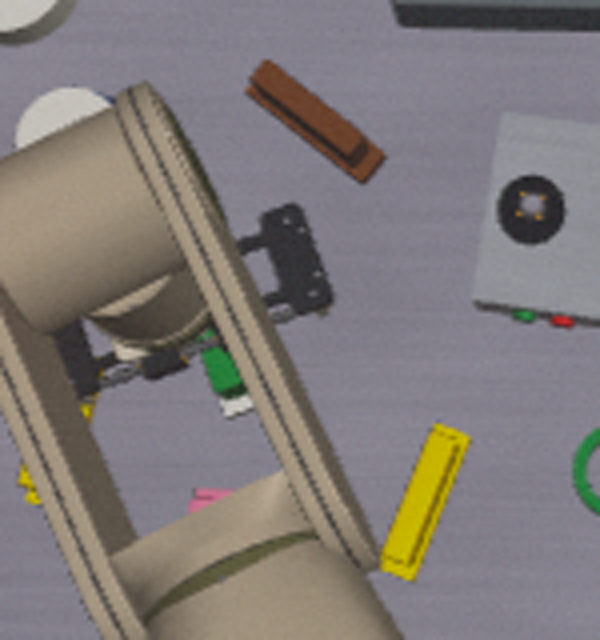

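>>> move_arm(motion="0.015 -0.035 0 -4 0;0.03 -0.07 0 -8 0;0.045 -0.11 0 -12 0;0.06 -0.15 0 -16 0;0.075 -0.19 0 -20 0;0.09 -0.225 0 -24 0;0.10 -0.255 0 -28 0;0.107 -0.266 0 -29 0")

```text
t: 6.13
position: [0.5784, 0.0413, 0.156]
orientation: [3.139, 0.004, -0.127]
contact_force: [1.0, 0.3, -1.6]
opening: 0.022
```

>>> move_arm(motion="0 0 0 0 0;0 0 0 0 0;0 0 0 0 0")

```text
t: 6.38
position: [0.578, 0.0469, 0.1572]
orientation: [-3.141, 0.003, -0.118]
contact_force: [-0.6, -0.2, -2.5]
opening: 0.0217
```

```bash
python3 - <<'E'
from h import *
s=get_state(); print(s['position'],s['orientation'],s['opening'],s['contact_force'])
im=snapshot("scene"); crop(im,150,120,330,310,3,"s3.png")
im=snapshot("top"); crop(im,230,130,370,240,5,"t3.png")
E
```

```text
[0.57796891 0.04692165 0.15718257] [-3.14136090e+00  2.63027712e-03 -1.17722200e-01] 0.021664385741221093 [-0.57330525 -0.22868718 -2.45966308]
```

View pics/s3.png

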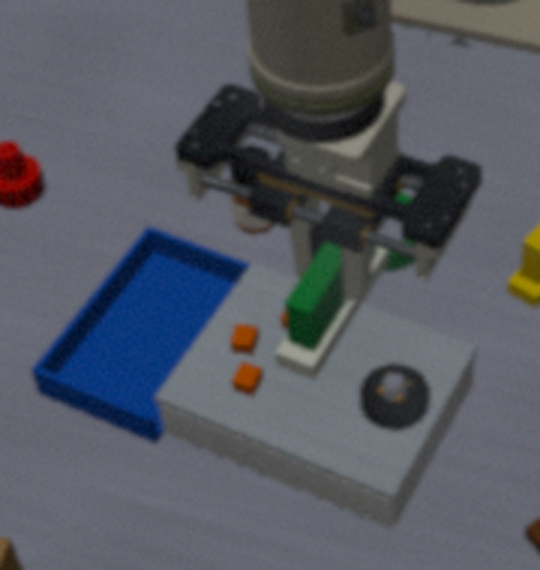

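View pics/t3.png

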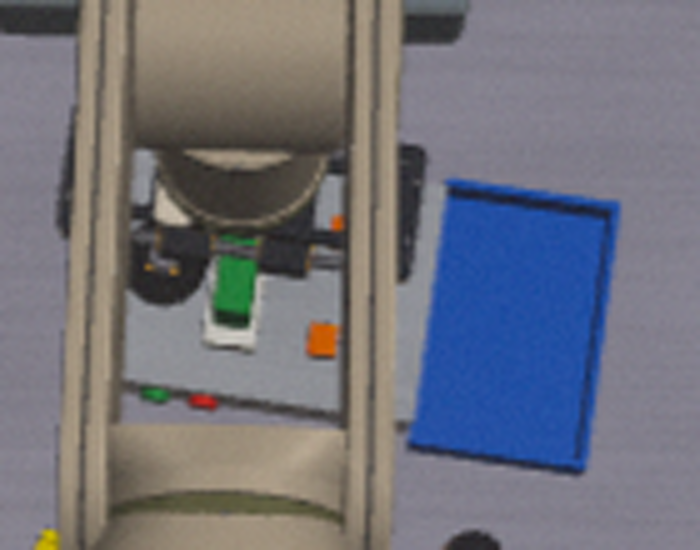

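>>> move_arm(motion="0.003 0 -0.02 0 0;0.003 0 -0.04 0 0;0.003 0 -0.055 0 0;0.003 0 -0.065 0 0;0.003 0 -0.07 0 0;0.003 0 -0.073 0 0;0.003 0 -0.073 0 0;0.003 0 -0.073 0 0")

```text
t: 7.15
position: [0.5827, 0.0461, 0.0866]
orientation: [-3.141, -0.001, -0.119]
contact_force: [-0.3, -0.2, -1.8]
opening: 0.0221
```

```bash
python3 - <<'E'
from h import *
s=get_state(); print(s['position'],s['orientation'],s['opening'],s['contact_force'])
im=snapshot("scene"); crop(im,150,120,330,310,3,"s4.png")
E
```

```text
[0.58268902 0.04612381 0.08661059] [-3.14144031e+00 -1.41022509e-03 -1.18807059e-01] 0.022054142242565775 [-0.29743692 -0.18980402 -1.78687531]
```

View pics/s4.png

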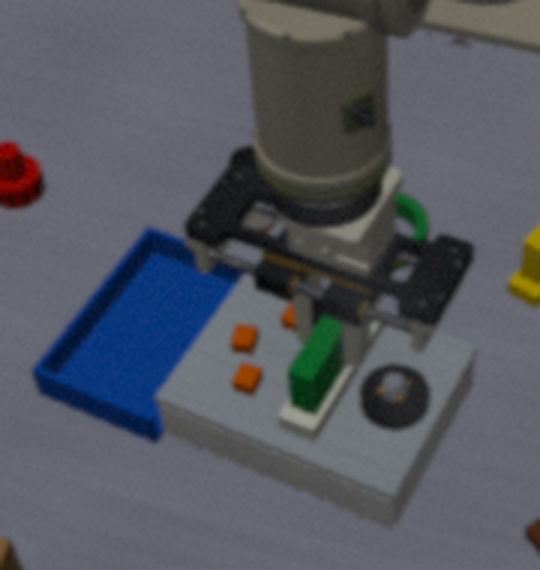

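>>> move_arm(motion="0 0 -0.002 0 0;0 0 -0.004 0 0;0 0 -0.005 0 0;0 0 -0.005 0 0")

```text
t: 7.53
position: [0.5819, 0.0459, 0.0804]
orientation: [3.142, 0.0, -0.119]
contact_force: [-0.4, 0.4, -1.5]
opening: 0.0218
```

>>> move_arm(motion="-0.001 -0.008 0 0 0;-0.002 -0.016 0 0 0;-0.003 -0.024 0 0 0;-0.004 -0.032 0 0 0;-0.005 -0.04 0 0 0;-0.006 -0.048 0 0 0")

```text
t: 8.03
position: [0.5759, -0.0032, 0.0807]
orientation: [-3.142, -0.0, -0.12]
contact_force: [0.5, 0.6, -1.5]
opening: 0.022
```

>>> move_arm(motion="-0.001 -0.009 0 0 0;-0.002 -0.018 0 0 0;-0.003 -0.027 0 0 0;-0.004 -0.036 0 0 0;-0.005 -0.045 0 0 0;-0.006 -0.053 0 0 0;-0.007 -0.061 0 0 0;-0.009 -0.069 0 0 0")

```text
t: 8.7
position: [0.567, -0.0719, 0.0806]
orientation: [3.142, -0.0, -0.119]
contact_force: [-0.4, 0.3, -1.3]
opening: 0.0217
```

```bash
python3 - <<'E'
from h import *
s=get_state(); print(s['position'],s['orientation'],s['opening'],s['contact_force'])
im=snapshot("scene"); crop(im,130,120,330,310,3,"s5.png")
im=snapshot("top"); crop(im,260,130,400,240,5,"t5.png")
E
```

```text
[ 0.56701079 -0.07191957  0.08063332] [ 3.14157019e+00 -8.10874424e-05 -1.19188442e-01] 0.021688870162173655 [-0.35989103  0.28217707 -1.26598835]
```

View pics/s5.png

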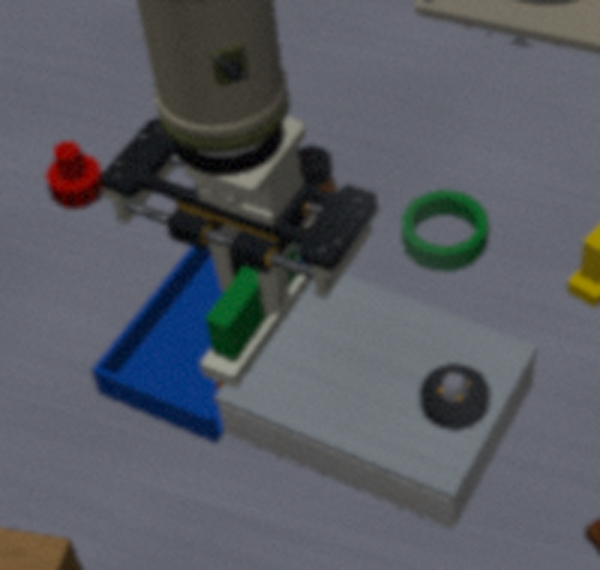

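View pics/t5.png

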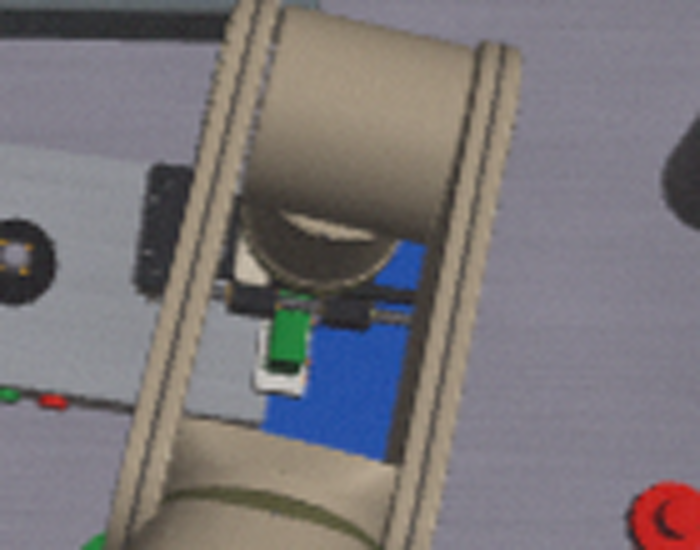

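>>> move_arm(motion="0 0 0.01 0 0;0 0 0.03 0 0;0 0 0.06 0 0;0 0 0.08 0 0;0.002 0.03 0.08 0 0;0.004 0.06 0.08 0 0;0.006 0.09 0.08 0 0;0.008 0.12 0.08 0 0")

```text
t: 9.47
position: [0.5753, 0.0506, 0.1619]
orientation: [-3.141, -0.001, -0.119]
contact_force: [0.2, -0.3, -3.3]
opening: 0.0218
```

```bash
python3 - <<'E'
from h import *
s=get_state(); print(s['position'],s['orientation'],s['opening'],s['contact_force'])
im=snapshot("scene"); crop(im,130,120,330,310,3,"s6.png")
b,l=blobs(mask(im,(5,150,90),(17,255,255)),8)
for i,st,c in b:
    if 150<c[0]<330: 
        p=plane("scene",*c,.015); a=np.radians(-7);M=np.array([[np.cos(a),-np.sin(a)],[np.sin(a),np.cos(a)]]); print(st,c,p,M.T@(p[:2]-[.578,.0205]))
E
```

```text
[0.57525694 0.05063011 0.16191947] [-3.14117199e+00 -1.25353285e-03 -1.19244711e-01] 0.021844284559678448 [ 0.20084132 -0.29651577 -3.2899803 ]
[218 222   4   5  11] [219.36363636 223.72727273] [ 0.52754306 -0.0852562   0.015     ] [-0.0371924  -0.11111706]
[210 231   5   6  16] [212.1875 233.5   ] [ 0.56118222 -0.08964726  0.015     ] [-0.00326885 -0.11137581]
[203 241   5   7  16] [204.75  243.875] [ 0.5954941 -0.0937341  0.015    ] [ 0.03128534 -0.11125062]
```

View pics/s6.png

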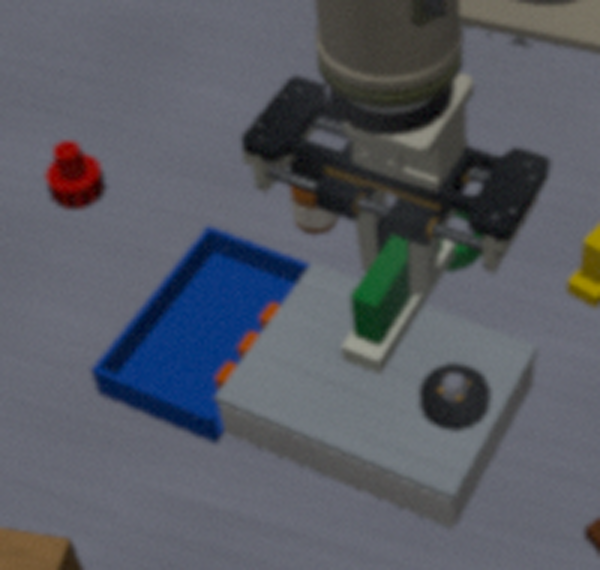

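>>> move_arm(motion="-0.005 0.035 0 3 0;-0.02 0.075 0 8 0;-0.035 0.11 0 12 0;-0.05 0.15 0 16 0;-0.065 0.19 0 20 0;-0.08 0.225 0 24 0;-0.095 0.25 0 28 0;-0.104 0.262 0 29 0")

```text
t: 10.18
position: [0.4689, 0.3147, 0.1615]
orientation: [-3.14, -0.001, 0.395]
contact_force: [-0.1, -0.3, -1.8]
opening: 0.0217
```

>>> move_arm(motion="0 0 0 0 0;0 0 0 0 0;0 0 0 0 0")

```text
t: 10.43
position: [0.4714, 0.3106, 0.1611]
orientation: [3.141, -0.001, 0.387]
contact_force: [0.2, -1.0, -0.9]
opening: 0.022
```

```bash
python3 - <<'E'
from h import *
s=get_state(); print(s['position'],s['orientation'],s['opening'],s['contact_force'])
im=snapshot("top"); crop(im,230,130,370,240,5,"t6.png")
b,l=blobs(mask(im,(5,150,90),(17,255,255)),8)
for i,st,c in b:
    if 150<c[0]<400: 
        p=plane("top",*c,.019); a=np.radians(-7);M=np.array([[np.cos(a),-np.sin(a)],[np.sin(a),np.cos(a)]]); print(st,c,p,M.T@(p[:2]-[.578,.0205]))
E
```

```text
[0.47141114 0.31060181 0.16110166] [ 3.14123011e+00 -5.47239691e-04  3.86670323e-01] 0.021966375136434593 [ 0.1545865  -1.01403498 -0.89572399]
[199 151  10   7  16] [203.0625 154.1875] [0.68228    0.28695163 0.019     ] [0.07103043 0.27717407]
[207 156   7   5  12] [210.83333333 157.66666667] [0.67143831 0.26191555 0.019     ] [0.06332068 0.25100334]
[212 161   8   6  15] [216.2        163.26666667] [0.65358397 0.24423846 0.019     ] [0.04775372 0.23128212]
[218 168   7   6  13] [221.38461538 170.38461538] [0.6308808  0.22700922 0.019     ] [0.0273195  0.21141448]
[320 180   4   6  21] [321.71428571 182.57142857] [ 0.59797588 -0.08898491  0.019     ] [ 0.03316984 -0.10623438]
[319 190   4   6  23] [320.43478261 192.39130435] [ 0.56650586 -0.08516536  0.019     ] [ 0.0014689  -0.10627853]
[317 201   5   6  21] [318.9047619  203.52380952] [ 0.53107377 -0.08061787  0.019     ] [-0.03425329 -0.10608302]
```

View pics/t6.png

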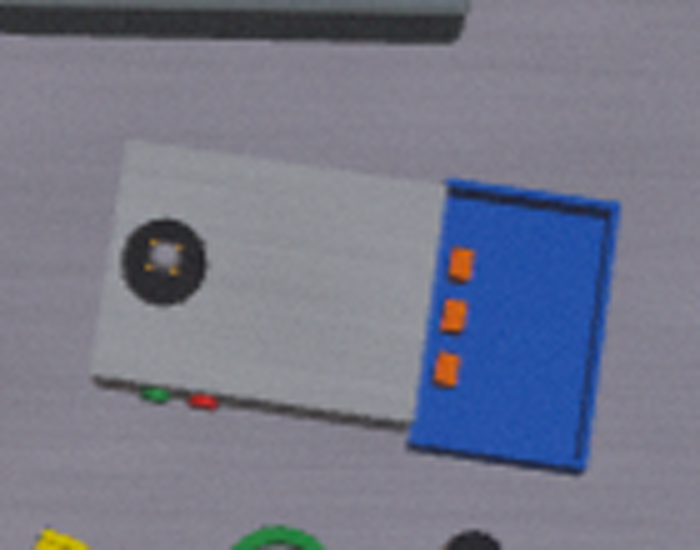

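All three offcuts lie in the pan at crop (462,265), (453,316) and (446,369), unit y about -0.106, and the deck is empty. Now I'll put the scraper down where it stood.

>>> move_arm(motion="0.001 0.001 -0.03 0 0;0.001 0.001 -0.06 0 0;0.001 0.001 -0.085 0 0;0.001 0.001 -0.105 0 0;0.001 0.001 -0.115 0 0;0.001 0.001 -0.12 0 0;0.001 0.001 -0.12 0 0;0.001 0.001 -0.12 0 0")

```text
t: 11.15
position: [0.4731, 0.312, 0.0419]
orientation: [-3.141, -0.002, 0.386]
contact_force: [0.6, 0.4, -2.0]
opening: 0.0218
```

>>> move_arm(motion="0 0 0 0 0;0 0 0 0 0")

```text
t: 11.32
position: [0.4733, 0.3125, 0.0424]
orientation: [-3.141, -0.003, 0.387]
contact_force: [-1.0, 1.1, -1.5]
opening: 0.0221
```

>>> move_arm(motion="0 0 -0.003 0 0;0 0 -0.006 0 0;0 0 -0.009 0 0;0 0 -0.011 0 0;0 0 -0.012 0 0;0 0 -0.0135 0 0;0 0 -0.0135 0 0;0 0 -0.0135 0 0")

```text
t: 11.98
position: [0.4719, 0.312, 0.0288]
orientation: [3.141, 0.001, 0.387]
contact_force: [-9.8, -4.8, 16.8]
opening: 0.022
```

>>> move_arm(motion="0 0 0.0007 0 0;0 0 0.0007 0 0;0 0 0.0007 0 0")

```text
t: 12.23
position: [0.4719, 0.3119, 0.0288]
orientation: [3.142, 0.0, 0.387]
contact_force: [-6.1, -2.5, 8.9]
opening: 0.0217
```

>>> move_arm(motion="0 0 0.0005 0 0.06;0 0 0.0005 0 0.06;0 0 0.0005 0 0.06;0 0 0.0005 0 0.06;0 0 0.0005 0 0.06;0 0 0.0005 0 0.06;0 0 0.0005 0 0.06;0 0 0.0005 0 0.06")

```text
t: 12.9
position: [0.472, 0.3119, 0.0282]
orientation: [-3.142, 0.0, 0.387]
contact_force: [-0.5, 0.3, 0.3]
opening: 0.0597
```

```bash
python3 - <<'E'
from h import *
s=get_state(); print(s['position'],s['orientation'],s['opening'],s['contact_force'])
im=snapshot("scene"); crop(im,320,120,480,320,3,"s7.png")
E
```

```text
[0.47201307 0.31189115 0.02824115] [-3.14158784e+00  1.40304782e-04  3.86947023e-01] 0.05969558764822745 [-0.5372423   0.34550878  0.27284085]
```

View pics/s7.png

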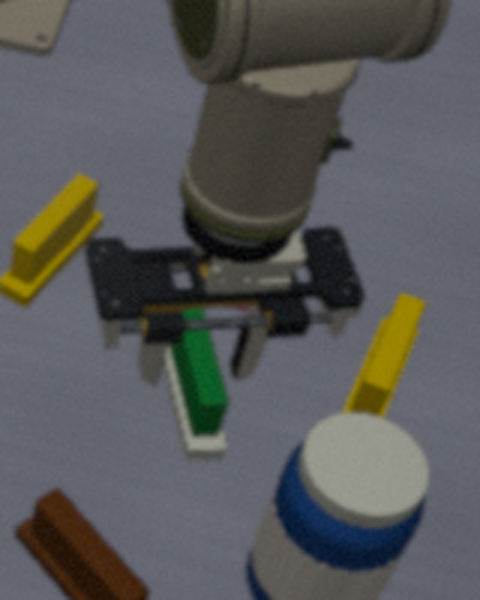

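>>> move_arm(motion="0 0 0.02 0 0.06;0 0 0.05 0 0.06;0 0 0.09 0 0.06;0 0 0.13 0 0.06;0 0 0.17 0 0.06;0 0 0.20 0 0.06;0 0 0.21 0 0.06")

```text
t: 13.53
position: [0.4743, 0.3131, 0.2452]
orientation: [-3.141, -0.009, 0.387]
contact_force: [0.3, 0.6, 0.5]
opening: 0.06
```

>>> move_arm(motion="-0.01 -0.32 0 0 0.06;-0.01 -0.32 0 0 0.06;-0.01 -0.32 0 0 0.06;-0.01 -0.32 0 0 0.06;-0.01 -0.32 0 0 0.06;-0.01 -0.32 0 0 0.06;-0.01 -0.32 0 0 0.06;-0.01 -0.32 0 0 0.06")

```text
t: 14.2
position: [0.4612, -0.0111, 0.2377]
orientation: [3.141, 0.001, 0.386]
contact_force: [0.9, -1.3, 0.6]
opening: 0.06
```

>>> move_arm(motion="-0.02 -0.303 -0.04 0 0.06;-0.02 -0.303 -0.04 0 0.06;-0.02 -0.303 -0.04 0 0.06;-0.02 -0.303 -0.04 0 0.06;-0.02 -0.303 -0.04 0 0.06;-0.02 -0.303 -0.04 0 0.06;-0.02 -0.303 -0.04 0 0.06;-0.02 -0.303 -0.04 0 0.06")

```text
t: 14.87
position: [0.4402, -0.3154, 0.1964]
orientation: [-3.141, 0.002, 0.384]
contact_force: [0.5, -0.8, -0.3]
opening: 0.06
```

>>> move_arm(motion="0 0 0 0 0.06;0 0 0 0 0.06;0 0 0 0 0.06;0 0 0 0 0.06")

```text
t: 15.2
position: [0.4425, -0.3097, 0.1985]
orientation: [-3.141, -0.0, 0.388]
contact_force: [0.1, -0.0, -0.1]
opening: 0.06
```

```bash
python3 - <<'E'
from h import *
s=get_state(); print(s['position'],s['orientation'],s['opening'],s['contact_force'])
im=snapshot("scene"); crop(im,90,100,230,230,4,"s8.png"); crop(im,310,160,470,345,3.2,"s8b.png")
im=snapshot("top"); crop(im,350,180,440,280,6,"t8.png")
b,l=blobs(mask(im,(0,150,80),(6,255,255))); print([(st,c) for i,st,c in b])
b,l=blobs(mask(im,(45,100,40),(85,255,255))); print([(st,c) for i,st,c in b])
E
```

```text
[ 0.44249443 -0.30970305  0.19847099] [-3.14141916e+00 -3.55242254e-04  3.88498732e-01] 0.0599804195535244 [ 0.14212564 -0.00370233 -0.08099151]
[(array([  25,  158,   86,  100, 7425], dtype=int32), array([ 66.96457912, 207.4576431 ]))]
[(array([423,  97,  21,  21, 228], dtype=int32), array([434.58333333, 106.55263158])), (array([182, 202,  18,  32, 251], dtype=int32), array([190.17928287, 217.49003984])), (array([274, 235,  24,  25, 200], dtype=int32), array([285.375, 247.04 ]))]
```

View pics/s8.png

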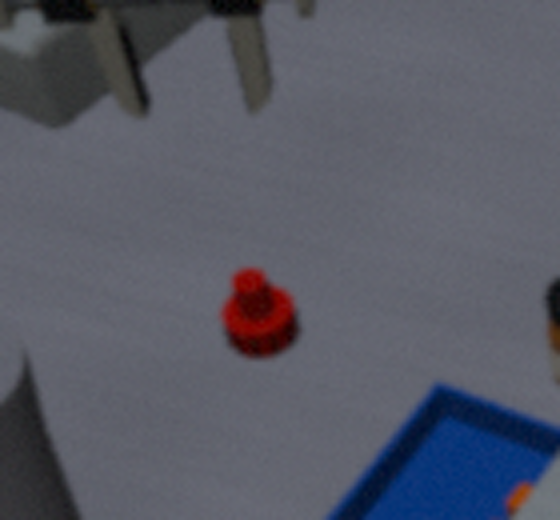

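View pics/s8b.png

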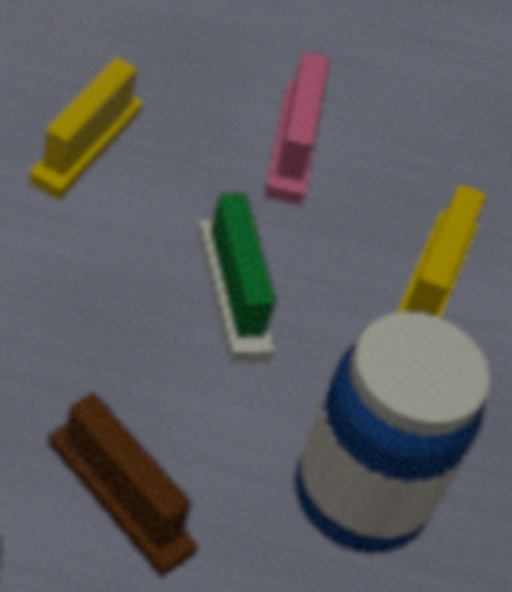

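View pics/t8.png

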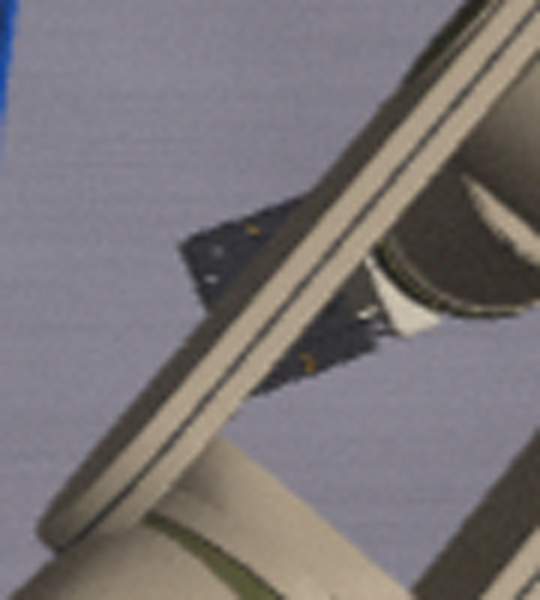

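>>> move_arm(motion="-0.002 -0.0015 -0.035 0 0.06;-0.002 -0.0015 -0.07 0 0.06;-0.002 -0.0015 -0.10 0 0.06;-0.002 -0.0015 -0.125 0 0.06;-0.002 -0.0015 -0.145 0 0.06;-0.002 -0.0015 -0.155 0 0.06;-0.002 -0.0015 -0.16 0 0.06;-0.002 -0.0015 -0.16 0 0.06")

```text
t: 15.97
position: [0.44, -0.3119, 0.038]
orientation: [-3.141, 0.0, 0.388]
contact_force: [-0.3, 0.0, 0.4]
opening: 0.06
```

>>> move_arm(motion="0 0 -0.004 0 0.06;0 0 -0.008 0 0.06;0 0 -0.011 0 0.06;0 0 -0.011 0 0.06;0 0 -0.011 0 0.06")

```text
t: 16.38
position: [0.4402, -0.3127, 0.0276]
orientation: [3.141, -0.0, 0.387]
contact_force: [-0.5, 0.2, 0.8]
opening: 0.0599
```

```bash
python3 - <<'E'
from h import *
s=get_state(); print(s['position'],s['orientation'],s['opening'],s['contact_force'])
im=snapshot("scene"); crop(im,110,110,200,220,6,"s9.png")
E
```

```text
[ 0.44015524 -0.31270123  0.02759328] [ 3.14133967e+00 -1.67587473e-04  3.86870570e-01] 0.05991066470374998 [-0.50550987  0.19116102  0.84613299]
```

View pics/s9.png

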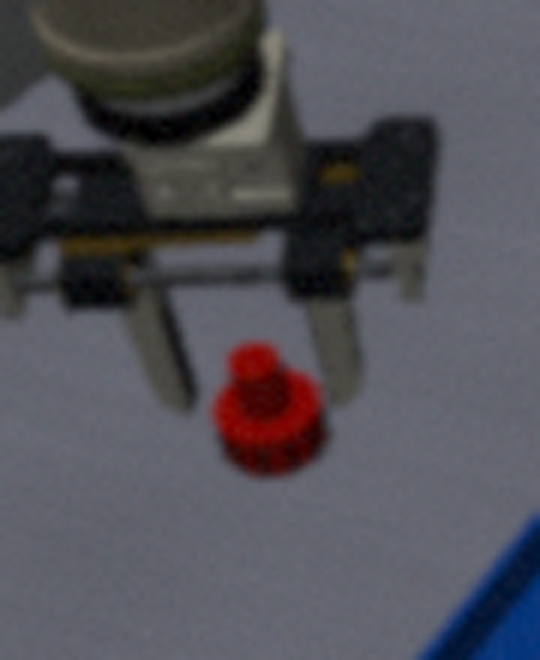

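>>> move_arm(motion="0 0 -0.0015 0 0;0 0 -0.0015 0 0;0 0 -0.0015 0 0;0 0 -0.0015 0 0;0 0 -0.0015 0 0;0 0 -0.0015 0 0;0 0 -0.0015 0 0;0 0 -0.0015 0 0")

```text
t: 17.1
position: [0.4401, -0.3126, 0.0259]
orientation: [3.142, -0.0, 0.387]
contact_force: [-0.3, 0.3, 0.7]
opening: 0.0233
```

>>> move_arm(motion="0 0 0 0 0;0 0 0 0 0;0 0 0 0 0;0 0 0 0 0")

```text
t: 17.43
position: [0.4401, -0.3126, 0.0259]
orientation: [3.141, -0.0, 0.387]
contact_force: [0.5, 0.6, -0.6]
opening: 0.0234
```

>>> move_arm(motion="0 0 0.01 0 0;0 0 0.03 0 0;0 0 0.06 0 0;0 0 0.09 0 0;0 0 0.12 0 0;0 0 0.14 0 0;0 0 0.14 0 0;0 0 0.14 0 0")

```text
t: 18.1
position: [0.441, -0.3133, 0.168]
orientation: [3.138, -0.002, 0.387]
contact_force: [-0.6, 1.0, -1.8]
opening: 0.0235
```

```bash
python3 - <<'E'
from h import *
s=get_state(); print(s['position'],s['orientation'],s['opening'],s['contact_force'])
im=snapshot("scene"); crop(im,90,60,200,180,5,"s10.png")
b,l=blobs(mask(im,(0,150,50),(6,255,255))); print([(st,c) for i,st,c in b if c[0]<300])
p=s['position'];print(proj("scene",p-[0,0,.0019]),proj("scene",p-[0,0,.0259]))
E
```

```text
[ 0.44095039 -0.31334957  0.16801252] [ 3.13820985e+00 -1.75816626e-03  3.86980037e-01] 0.023481448103893663 [-0.56092898  0.98442281 -1.79363408]
[(array([133, 125,  19,  24, 225], dtype=int32), array([140.88      , 136.74222222])), (array([160, 392,  20,  10,  59], dtype=int32), array([169.96610169, 396.22033898])), (array([189, 402,  21,  11,  54], dtype=int32), array([199.83333333, 407.09259259])), (array([221, 414,  15,   6,  41], dtype=int32), array([227.19512195, 416.95121951]))]
[141.43764558 135.8548633 ] [143.63772639 143.306442  ]
```

View pics/s10.png

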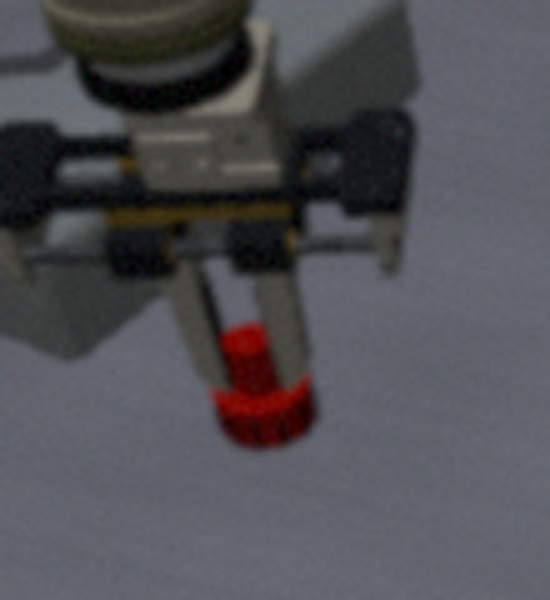

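>>> move_arm(motion="0.01 0.03 0 0 0;0.025 0.065 0 0 0;0.04 0.10 0 0 0;0.055 0.135 0 0 0;0.07 0.17 0 0 0;0.08 0.205 0 0 0;0.09 0.24 0 0 0;0.10 0.275 0 0 0")

```text
t: 18.82
position: [0.5389, -0.0355, 0.1636]
orientation: [-3.14, 0.003, 0.387]
contact_force: [0.2, -0.8, -1.1]
opening: 0.0236
```

>>> move_arm(motion="0.01 0.03 0 0 0;0.02 0.06 0 0 0;0.03 0.09 0 0 0;0.04 0.115 0 0 0;0.046 0.132 0 0 0;0.046 0.132 0 0 0;0.046 0.132 0 0 0;0.046 0.132 0 0 0")

```text
t: 19.48
position: [0.5849, 0.0938, 0.1642]
orientation: [-3.141, 0.003, 0.387]
contact_force: [-0.1, -0.8, -0.8]
opening: 0.0236
```

```bash
python3 - <<'E'
from h import *
s=get_state(); print(s['position'],s['orientation'],s['opening'],s['contact_force'])
im=snapshot("scene"); crop(im,220,140,340,270,5,"s11.png")
im=snapshot("top"); crop(im,200,130,320,240,5,"t11.png")
E
```

```text
[0.5849337  0.09380922 0.16415675] [-3.14106343e+00  2.93312588e-03  3.87072422e-01] 0.023637406481617232 [-0.09673965 -0.82041597 -0.77334055]
```

View pics/s11.png

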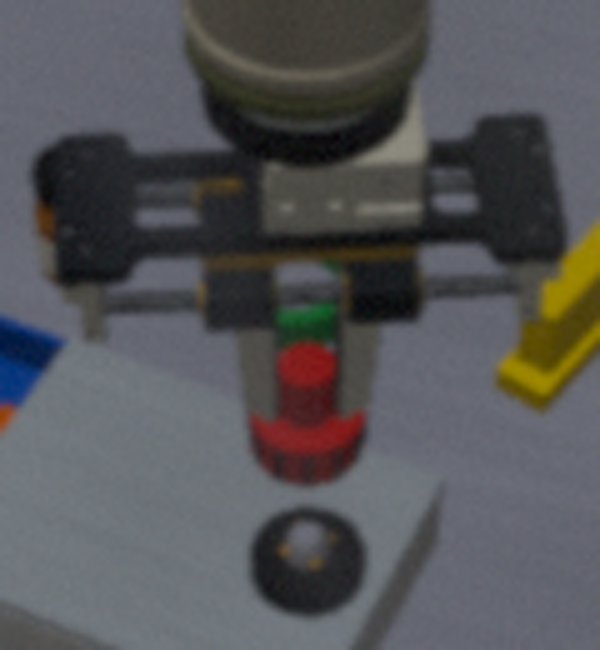

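View pics/t11.png

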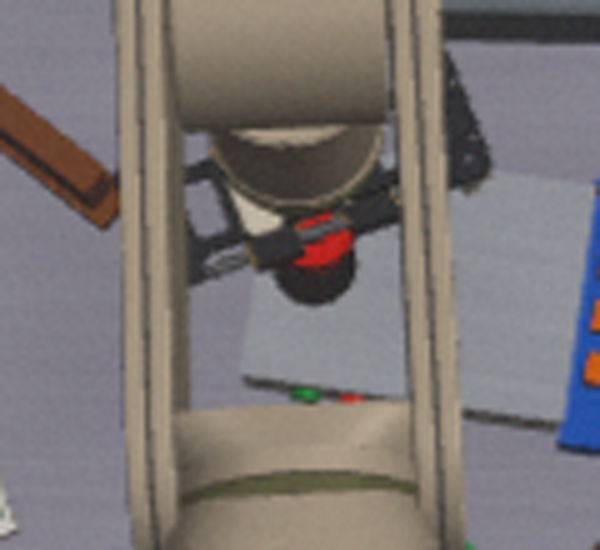

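```bash
python3 - <<'E'
from h import *
im=cv2.imread("pics/s11.png"); 
f=lambda x,y:(220+(x+.5)/5-.5,140+(y+.5)/5-.5)
p=get_state()['position']; print(p)
print("knob top",plane("scene",*f(307,365),p[2]+.0261),"stud",plane("scene",*f(306,533),.078),"collar",plane("scene",*f(309,561),.062))
# silhouette: dark collar blob / red blob
c=cv2.imread("pics/s11.png")[:,:,::-1].copy()
b,l=blobs(mask(c,(0,150,60),(6,255,255)),300); print("red",[(st,ce) for i,st,ce in b])
b,l=blobs(mask(c,(0,0,0),(180,255,75)),300); print("dark",[(st,ce) for i,st,ce in b if ce[1]>450])
th=np.linspace(0,2*np.pi,90)
def bb(center,r,z):
    P=np.array([proj("scene",[center[0]+r*np.cos(t),center[1]+r*np.sin(t),z]) for t in th]); P=(P-[220,140]+.5)*5-.5; return P.min(0),P.max(0)
print("pred knob top",bb(p[:2],.012,p[2]+.0261)); print("pred skirt top",bb(p[:2],.024,p[2]-.0019),"skirt bot",bb(p[:2],.024,p[2]-.0259))
h=(.5872,.0952); print("pred collar top",bb(h,.026,.062),"bot",bb(h,.026,.05),"stud tip",bb(h,.006,.078))
E
```

```text
[0.58537043 0.0933129  0.16498852]
knob top [0.5866509  0.09514468 0.19108852] stud [0.58817636 0.09524388 0.078     ] collar [0.5912944  0.09769563 0.062     ]
red [(array([ 279,  343,   58,   49, 1863], dtype=int32), array([307.76382179, 365.36661299])), (array([ 283,  414,   78,   44, 1746], dtype=int32), array([323.49427262, 434.8860252 ]))]
dark [(array([ 252,  428,  115,   57, 2429], dtype=int32), array([310.41786744, 461.84026348])), (array([ 251,  508,  114,  108, 8339], dtype=int32), array([307.92301235, 564.62393572])), (array([ 359,  514,   76,  136, 1829], dtype=int32), array([401.60470202, 580.67577911]))]
pred knob top (array([274.15752082, 339.28328641]), array([333.27684099, 384.33871805]))
pred skirt top (array([245.9450952 , 361.26184826]), array([361.56868494, 450.83385238])) skirt bot (array([247.05317022, 397.44380305]), array([360.52757627, 486.50859333]))
pred collar top (array([248.5068302 , 505.79251458]), array([364.68322615, 600.64806757])) bot (array([249.00356871, 521.49916812]), array([364.16844342, 616.0373279 ])) stud tip (array([293.03915774, 520.325978  ]), array([320.17035517, 542.306429  ]))
```

>>> move_arm(motion="0.0015 0.001 -0.015 0 0;0.0015 0.001 -0.03 0 0;0.0015 0.001 -0.042 0 0;0.0015 0.001 -0.05 0 0;0.0015 0.001 -0.053 0 0;0.0015 0.001 -0.053 0 0;0.0015 0.001 -0.053 0 0;0.0015 0.001 -0.053 0 0")

```text
t: 20.25
position: [0.5882, 0.0954, 0.1138]
orientation: [3.141, -0.001, 0.387]
contact_force: [0.1, 0.2, -0.4]
opening: 0.0233
```

```bash
python3 - <<'E'
from h import *
s=get_state(); print(s['position'],s['orientation'],s['opening'],s['contact_force'])
im=snapshot("scene"); crop(im,250,180,320,270,8,"s12.png")
im=snapshot("top"); crop(im,230,150,300,220,8,"t12.png")
p=get_state()['position']
th=np.linspace(0,2*np.pi,90)
def bb(center,r,z):
    P=np.array([proj("scene",[center[0]+r*np.cos(t),center[1]+r*np.sin(t),z]) for t in th]); P=(P-[250,180]+.5)*8-.5; return P.min(0).round(1),P.max(0).round(1)
print(p,"pred knob top",bb(p[:2],.012,p[2]+.0261)); print("pred skirt top",bb(p[:2],.024,p[2]-.0019),"skirt bot",bb(p[:2],.024,p[2]-.0259))
h=(.5872,.0952); print("pred collar top",bb(h,.026,.062),"bot",bb(h,.026,.05),"stud tip",bb(h,.006,.078))
E
```

```text
[0.58817157 0.09538964 0.11381903] [ 3.14118418e+00 -1.35572070e-03  3.86860508e-01] 0.02329251466586291 [ 0.106715    0.20953582 -0.36604804]
[0.58819961 0.09548313 0.11384813] pred knob top (array([205.2, 358.8]), array([296.3, 430.4]))
pred skirt top (array([161.6, 388.8]), array([339.8, 531. ])) skirt bot (array([163.2, 442.4]), array([338.2, 583.6]))
pred collar top (array([157.9, 489.6]), array([343.8, 641.3])) bot (array([158.7, 514.7]), array([343., 666.])) stud tip (array([229.2, 512.8]), array([272.6, 548. ]))
```

View pics/s12.png

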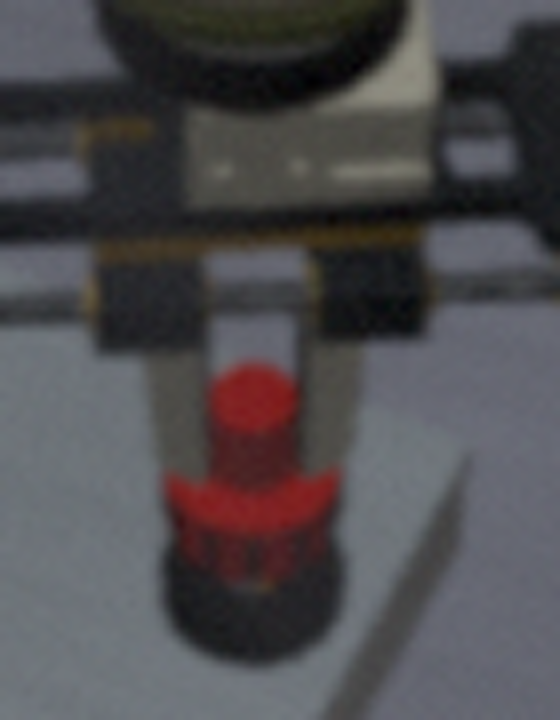

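View pics/t12.png

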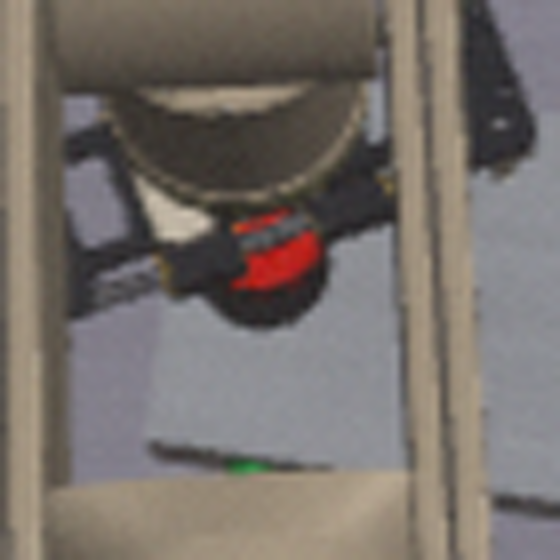

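```bash
python3 - <<'E'
from h import *
p=get_state()['position']
th=np.linspace(0,2*np.pi,180)
def bb(center,r,z):
    P=np.array([proj("top",[center[0]+r*np.cos(t),center[1]+r*np.sin(t),z]) for t in th]); P=(P-[230,150]+.5)*8-.5; return P.min(0).round(1),P.max(0).round(1)
print(p,"pred skirt top",bb(p[:2],.024,p[2]-.0019),"skirt bot",bb(p[:2],.024,p[2]-.0259),"knob",bb(p[:2],.012,p[2]+.0261))
h=(.5872,.0952); print("pred collar top",bb(h,.026,.062),"bot",bb(h,.026,.05))
im=cv2.imread("pics/top0.png")[:,:,::-1].copy()
c=cv2.resize(im[150:220,230:300],None,fx=8,fy=8,interpolation=cv2.INTER_CUBIC)
b,l=blobs(mask(c,(0,0,0),(180,255,75)),300); print("orig dark",[(st,ce) for i,st,ce in b])
c=cv2.imread("pics/t12.png")[:,:,::-1].copy()
b,l=blobs(mask(c,(0,150,80),(6,255,255)),300); print("red",[(st,ce) for i,st,ce in b])
im=c.copy()
for ctr,r,z,col in ((p[:2],.024,p[2]-.0019,(0,255,255)),(h,.026,.062,(255,255,0))):
    P=np.array([proj("top",[ctr[0]+r*np.cos(t),ctr[1]+r*np.sin(t),z]) for t in th]); P=(P-[230,150]+.5)*8-.5
    cv2.polylines(im,[P.round().astype(int)],True,col,1)
cv2.imwrite("pics/t12o.png",im[:,:,::-1])
E
```

```text
[0.58819961 0.09548313 0.11384813] pred skirt top (array([193. , 163.1]), array([323.2, 290.1])) skirt bot (array([196.2, 178.3]), array([324.3, 303.4])) knob (array([222.3, 176.9]), array([288.6, 241.6]))
pred collar top (array([195. , 191.7]), array([331.5, 325.1])) bot (array([196.6, 198.9]), array([332. , 331.3]))
orig dark [(array([  198,   192,   131,   135, 11363], dtype=int32), array([262.84915955, 261.42004752])), (array([156, 446,  81,  20, 606], dtype=int32), array([195.6320132 , 456.37788779])), (array([ 379,  482,  149,   26, 1090], dtype=int32), array([451.24495413, 494.51559633]))]
red [(array([237, 208,  51,  25, 437], dtype=int32), array([260.99542334, 220.81006865])), (array([ 231,  232,   92,   59, 2952], dtype=int32), array([279.89397019, 263.79742547]))]
```

View pics/t12o.png

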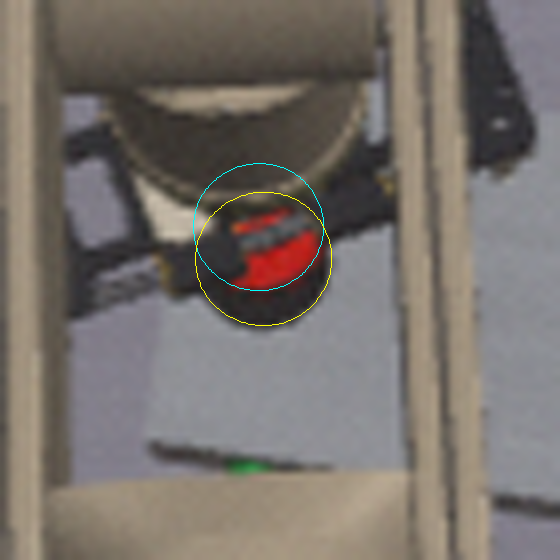

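>>> move_arm(motion="-0.001 0 -0.003 0 0;-0.001 0 -0.006 0 0;-0.001 0 -0.009 0 0;-0.001 0 -0.012 0 0;-0.001 0 -0.012 0 0;-0.001 0 -0.012 0 0")

```text
t: 20.85
position: [0.5862, 0.0954, 0.1004]
orientation: [-3.141, 0.001, 0.387]
contact_force: [-0.1, 0.1, 0.3]
opening: 0.0232
```

>>> move_arm(motion="0 0 -0.001 0 0;0 0 -0.002 0 0;0 0 -0.003 0 0;0 0 -0.003 0 0;0 0 -0.003 0 0")

```text
t: 21.27
position: [0.5865, 0.0954, 0.0978]
orientation: [-3.142, 0.0, 0.387]
contact_force: [-0.2, 0.6, -0.7]
opening: 0.0233
```

```bash
python3 - <<'E'
from h import *
s=get_state(); print(s['position'],s['orientation'],s['opening'],s['contact_force'],s['ft_torque'])
E
```

```text
[0.58651889 0.09539827 0.09778635] [-3.14156896e+00  8.75555091e-05  3.86953828e-01] 0.023343257619763576 [-0.17443401  0.58743835 -0.6592411 ] [ 0.01887246 -0.04579085  0.00154133]
```

>>> move_arm(motion="0 0 -0.001 0 0;0 0 -0.002 0 0;0 0 -0.003 0 0;0 0 -0.003 0 0")

```text
t: 21.6
position: [0.5872, 0.0954, 0.0958]
orientation: [3.141, -0.001, 0.387]
contact_force: [-0.3, -0.7, 4.4]
opening: 0.0237
```

>>> move_arm(motion="0 0 -0.0005 0 0;0 0 -0.001 0 0;0 0 -0.0015 0 0;0 0 -0.0015 0 0")

```text
t: 21.93
position: [0.5878, 0.0955, 0.0954]
orientation: [3.141, -0.003, 0.387]
contact_force: [-2.1, -1.0, 9.2]
opening: 0.0233
```

>>> move_arm(motion="0 0 -0.0005 0 0;0 0 -0.001 0 0;0 0 -0.0015 0 0;0 0 -0.002 0 0;0 0 -0.002 0 0")

```text
t: 22.35
position: [0.5877, 0.0954, 0.0932]
orientation: [3.141, -0.003, 0.387]
contact_force: [-1.6, -0.6, 6.4]
opening: 0.0236
```

>>> move_arm(motion="0 0 -0.001 0 0;0 0 -0.002 0 0;0 0 -0.003 0 0;0 0 -0.003 0 0;0 0 -0.003 0 0")

```text
t: 22.77
position: [0.5862, 0.0955, 0.0879]
orientation: [-3.141, 0.001, 0.387]
contact_force: [0.3, -1.2, -0.9]
opening: 0.0236
```

>>> move_arm(motion="0 0 -0.001 0 0;0 0 -0.002 0 0;0 0 -0.003 0 0;0 0 -0.003 0 0;0 0 -0.003 0 0")

```text
t: 23.18
position: [0.5866, 0.0955, 0.0878]
orientation: [3.142, -0.0, 0.387]
contact_force: [-10.8, -0.8, 20.0]
opening: 0.0236
```

>>> move_arm(motion="-0.0005 0 0 0 0;-0.001 0 0 0 0;-0.001 0 0 0 0;-0.001 0 0 0 0")

```text
t: 23.52
position: [0.5864, 0.0955, 0.0878]
orientation: [3.141, -0.002, 0.387]
contact_force: [-6.9, -1.1, 15.3]
opening: 0.0231
```

```bash
python3 - <<'E'
from h import *
s=get_state(); print(s['position'],s['orientation'],s['opening'],s['contact_force'],s['ft_torque'])
im=snapshot("scene"); crop(im,130,140,330,290,4,"s13.png"); crop(im,310,160,470,345,3.2,"s13b.png")
im=snapshot("top"); cv2.imwrite("pics/t13.png",im[:,:,::-1])
s=get_state(); print(s['t'],s['contact_force'])
E
```

```text
[0.58639004 0.09549627 0.08779434] [ 3.14089525e+00 -1.87935743e-03  3.87088624e-01] 0.02306927177865197 [-6.89078124 -1.13047772 15.31707683] [-0.15914314  1.14314236  0.01214721]
23.6167 [-7.21935352 -1.23572232 15.48096927]
```

View pics/s13.png

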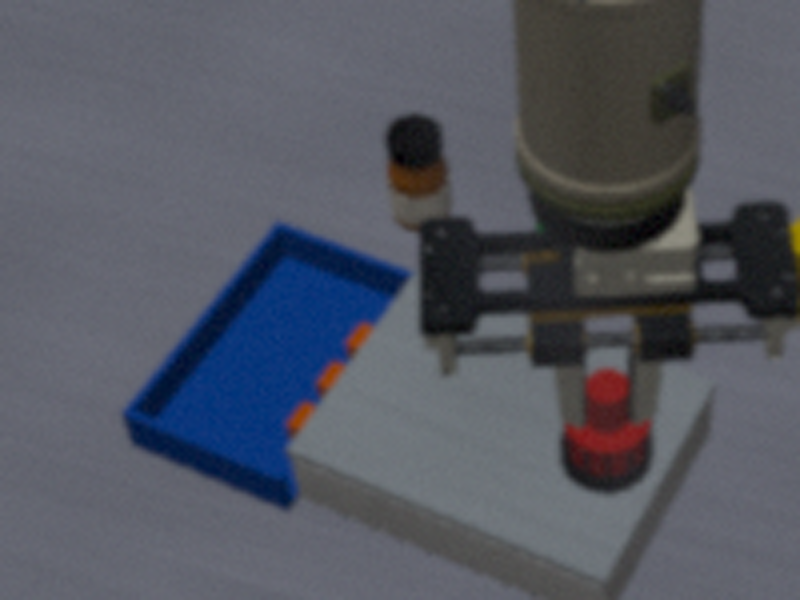

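View pics/s13b.png

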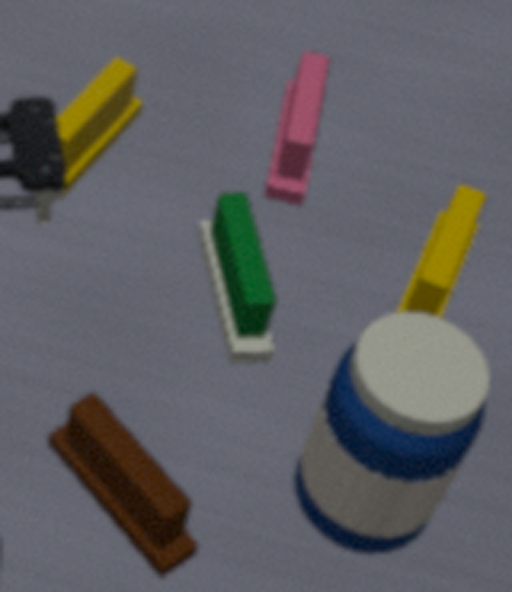

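View pics/t13.png

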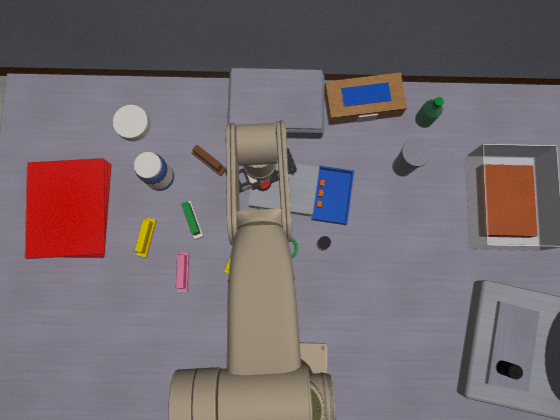

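>>> move_arm(motion="0 0 -0.0005 0 0;0 0 -0.0005 0 0;0 0 -0.0005 0 0;0 0 -0.0005 0 0;0 0 -0.0005 0 0;0 0 -0.0005 0 0")

```text
t: 24.12
position: [0.5864, 0.0955, 0.0878]
orientation: [3.141, -0.002, 0.387]
contact_force: [-7.9, -1.6, 19.5]
opening: 0.0235
```

```bash
python3 - <<'E'
from h import *
s=get_state(); print(s['t'],s['position'],s['orientation'],s['opening'],s['contact_force'])
if s['contact_force'][2]>10 and s['position'][2]<.0885: print(sign_off())
E
```

```text
24.1167 [0.5864053  0.09549057 0.08776548] [ 3.14090980e+00 -1.89697167e-03  3.87058229e-01] 0.02346958342012724 [-7.94292197 -1.62503807 19.47414166]
the job is handed in; nothing more can be done
None
```

I finished the whole job and handed it in at t = 24.1 s, with the arm still holding the cap down. `sign_off` gives no verdict, so what follows rests on my own checks.

- **Sweep:** I gripped the green-handled scraper and swept the deck once. In the top view all three offcuts are in the pan at unit y of about -0.106 m and x of +0.033, +0.001 and -0.034 m. The fingertips stayed roughly 15 mm above the offcuts' tops throughout.
- **Scraper:** It is back where it stood, upright and let go. The picture taken just before handing in shows it still standing.
- **Cap:** It met the sprung balls with the tool at z = 0.0958 m. The push rose to 9 N, then the force dropped (the click) and the cap went down. It ended at tool z = 0.0878 m, about 0.1 mm from the expected seated height. At hand-in the tool was pushing down with 19.5 N and the fingers were 23.5 mm apart on the 24 mm knob.
- **Other things on the table:** I saw no shift in the tumbler, canister, tape, spice jar or look-alikes in the last pictures. I compared these by eye and did not measure them; the arm partly hid the tape and one yellow look-alike from above.

Three readings were not clean:
- **Sideways force:** About 8 N remained while pressing. I did not remove it; a similar one appeared when I set the scraper down, so I put it down to arm flex.
- **Camera mismatch:** The two cameras disagreed by up to about 3 mm, so I centred the cap over the stud using their relative views.
- **Cap height:** This is inferred from the tool. A slip of the knob in the fingers of up to about 2 mm would not show, but would still be within the limit.

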